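# Tip the tall carton onto the labelling place and set it against the rail

## Task

Push over the taller of the two brown cartons standing at the ends of the taped labelling place, so that it falls lying flat on a broad side inside the tape (on the tape line is fine); then push it sideways until its long edge sits flush against the metal guide rail, still inside the tape at both ends. Do it with the fingers only, without picking the carton up, leave the other carton and everything else where it stands, and finish with the hand off everything.

Things in the scene. Friction and masses are not known exactly. Their poses are not given: they have to be found in the camera images.
- tall_carton: Taller brown carton, 45 mm deep (x) by 80 wide (y) by 130 tall (z), rigid, 0.25 to 0.5 kg, standing at either end of the labelling place, within 0.1 rad of square to it, broad sides (80 by 130) facing along its length. Origin: centre of the underside it stands on. A slow push near the top tips it about its far lower edge with little sliding; past about 20 degrees it falls by itself.
- carton_mid (a point): Centre of the tall carton (65 mm above its underside while it stands; 22 mm above the bench when it lies on a broad side).
- corner0 (a point): Point on the tall carton, half way through its 45 mm depth: corner of its lower end at its -y narrow side (carton frame: x 0, y -40 mm, z 0 mm).
- corner1 (a point): Point on the tall carton, half way through its 45 mm depth: corner of its lower end at its +y narrow side (carton frame: x 0, y +40 mm, z 0 mm).
- corner2 (a point): Point on the tall carton, half way through its 45 mm depth: corner of its upper end at its -y narrow side (carton frame: x 0, y -40 mm, z 130 mm).
- corner3 (a point): Point on the tall carton, half way through its 45 mm depth: corner of its upper end at its +y narrow side (carton frame: x 0, y +40 mm, z 130 mm).
- spot: Labelling place, fixed on the bench: rectangle of flat white tape (12 mm wide) on three sides, a metal rail on the fourth, away from the robot. Origin inside it on the bench; x along its length, y across towards the rail. Tape centre lines at x = -105, x = +105 and y = -80 mm; rail face at y = +70 mm. Each carton starts across one end tape, about 107 mm from the origin along x and 20 mm to -y.
- rail_mid (a point): Middle of the guide rail's flat face, 12.5 mm above the bench. The rail is 210 mm long (along the place's x), 25 mm tall, 14 mm thick, with a 4 mm foot behind it; it cannot move.
- short_carton: The shorter brown carton, 45 by 80 by 78 mm tall, standing at the other end of the labelling place. It must stay. Bystander, loose; origin at the centre of its underside, z up. 
- soap_a: Round soap bar, 62 mm diameter, 52 mm tall, cream, standing on the bench. Bystander, loose; origin at the centre of its underside, z up. 
- soap_b: Round soap bar, 62 mm diameter, 52 mm tall, green-grey, standing on the bench. Bystander, loose; origin at the centre of its underside, z up. 
- soap_c: Round soap bar, 62 mm diameter, 52 mm tall, dark grey, standing on the bench. Bystander, loose; origin at the centre of its underside, z up. 
- tape_roll: Roll of paper tape lying flat, 84 mm diameter, 24 mm tall. Bystander, loose; origin at the centre of its underside, z up. 
- jar: Amber jar, 64 mm diameter, 85 mm tall. Bystander, loose; origin at the centre of its underside, z up. 
- bowl: Small steel bowl, 110 mm across, 50 mm tall. Bystander, loose; origin at the centre of its underside, z up. 
There are look-alikes about, which are no part of the job. What is shaped like the tall_carton but green, pink or purple is not meant.

How it is judged:
By the outcome, as a careful person would: the job done as asked, in the order asked, and still so for the second after the job is handed in, with the robot touching nothing.
It also fails if it takes over 42 s, if anything falls off the work surface, if the arm or the gripper's body presses on something with over 40 N, if the wrist force passes 120 N, or if a joint passes its speed limit or range.

## Robot

A 6-joint arm with a two-finger parallel gripper is mounted at the origin on the work surface. World frame = base frame: x ahead of the robot, y to its left, z up, the work surface at z = 0. Lengths are in mm, angles in rad, forces in N, time in s.
With the tool pointing down it reaches from about 375 to 750 mm from the base axis. Payload 9 kg.
Tool frame: the origin (TCP) lies at the very end of the fingers, on their centre line; the grasp point (between the pads) lies 19 mm behind it; z points along the fingers, y is the line along which they close (so a half turn about z gives the same grasp; the last joint's range is limited). The gripper opens to 85 mm and grips with 20 to 120 N. Pads are 22 mm wide; open, the fingers measure 114 mm over their backs; the gripper's body (76 mm by 85 mm) begins 54 mm behind the grasp point. The pads swing forward as they close: fully open they stand 13 mm farther back than shut.
Start: joints at [-1.381, 0.104, 0.097, 1.564, 0, 1.353], TCP at [237.968, -550.829, 193.231] pointing down, gripper open.
Joint ranges: [-2.99, 2.99], [-0.84, 1.86], [-1.1, 1.16], [-1.84, 2.11], [-1.51, 1.56], [-3.14, 3.14]. Speed limits (rad/s): [2.22, 2.22, 2.57, 3.14, 3.14, 3.14].

## Interface

Orientations are given as a 3x3 rotation matrix whose columns are the frame's x, y, z axes.
In Python, from station import bot gives the robot as it stands.
- The arm moves only by the tool play_rows, never from a script. Its argument "plan" is text: rows parted by semicolons, each of 5 numbers parted by spaces: the shift along the world's x, y, z in mm, then the turn about the world's z in rad, then the closure, from -1 (fully open) to 1 (shut). In form: tx ty tz spin hand; .... A call has 1 to 10 rows; each row is the pose to reach, as a shift and turn from the pose commanded when the call began; what a row does not reach only later rows make up. A row lasts 1/10 s, in which the tool goes at most 50 mm and 8.59 degrees, less where a joint would pass 70% of its speed; a pose out of reach is approached as far as the arm can. A call with a gripper value outside its range is refused whole. The fingers move at their own pace and stop on an object; "squeeze" is the grip in N (left out, the last holds). Time passes only in rows, so rows that repeat a pose let the fingers close. It gives the time, the measured TCP pose, the force, the opening and the grip force at its end, in the units of the state.
- bot.get_state(): the state, without advancing time (a new reading comes with each control period).
- bot.snapshot(name): name is "scene" or "top"; returns (picture, depth): 480x640x3 uint8, red, green, blue; 480x640 float32, mm along the optical axis (not along the pixel's ray), 0 where there is no reading.
- bot.camera_model(name): a dict with "fx", "fy", "cx", "cy" (pixels), "k1" (the pictures are not rectified: a ray, as slopes to the right and down, at radius r is drawn at 1 + k1 r^2 times it, then the intrinsics apply), "extrinsics" (4x4, takes a point from camera to world coordinates). Camera axes: x right, y down, z forward; pixel columns grow to the right and rows downward; lengths in mm; the calibration is good to about 2 mm. A picture is of the moment at which its call begins. camera_model takes no time and is no camera call.
- bot.finish_job(): hands the job in; it is judged then, once.
Trained networks look in the newest picture that a camera, given by its name, has taken for a name from the list of things; names that differ only in an ending like _2 or _b are one class to them, and where a whole thing is asked for, a point or a joint stands for the part that bears it (a point fixed in the world has none). Each returns a list of dicts, best first, with "confidence" (0 to 1); they miss things now and then, are a little off and sometimes report something else, mostly with a low value. They report only what shows in the picture. A call takes as long as a camera call. They do not tell look-alikes from the thing itself.
- bot.spot_in(label, camera): "box" ([left, top, right, bottom] in pixels, round what is visible of it).
- bot.regions_of(label, camera): "region" (480x640 bool, what is visible of it) and "box" ([left, top, right, bottom] in pixels, round what is visible of it).
The state is a dict: "clock": time; "qpos": joint angles; "qd": joint speeds; "effort": joint torques, N m; "tcp_pos": TCP position; "ee_rot": TCP orientation; "wrist_force": force on the tool from outside, world axes, zero at the start; "ft_torque": the same for the moment, N m; "opening": finger opening in mm; "grip_force": force on a finger pad.
Only numpy, scipy, OpenCV 4.12 (cv2) and the standard library are available. Lean on these libraries where they do the work, as an engineer would, in place of code of your own. Each camera call takes 0.05 s, during which the arm holds its last target. There are 200 camera calls.

## Working session

There is one attempt and no reset: what is moved stays moved. The work goes in short steps, Python scripts to look and compute and a tool call to move; the robot and the scene stay as the last step left them, time stands still between calls to the robot, and variables do not carry over. Pictures are saved under pics/ and viewed, at most 10 in all, crops included, and the job is handed in when it is done.

Besides the shell and the picture viewer there is one more tool, called after ">>>" by a JSON object that holds its "fn" and its "kwargs", one argument or row to a line. play_rows: Moves the arm, as the interface text tells. Its arguments: {"type":"object","properties":{"plan":{"type":"string"},"squeeze":{"type":"number"}},"required":["plan"]}

```bash
ls; mkdir -p pics; cat > h.py <<'E'
import numpy as np, cv2
from station import bot
def shot(n,name=None):
    p,d=bot.snapshot(n)
    if name: cv2.imwrite('pics/'+name+'.png',p[:,:,::-1])
    return p,d
def cloud(n,d):
    m=bot.camera_model(n); K=np.array([[m['fx'],0,m['cx']],[0,m['fy'],m['cy']],[0,0,1.]])
    v,u=np.mgrid[0:480,0:640]
    x=(u-m['cx'])/m['fx']; y=(v-m['cy'])/m['fy']; X,Y=x.copy(),y.copy()
    for _ in range(10):
        s=1+m['k1']*(X*X+Y*Y); X,Y=x/s,y/s
    P=np.stack([X*d,Y*d,d],-1); E=np.array(m['extrinsics'])
    W=P@E[:3,:3].T+E[:3,3]; W[d<=0]=np.nan
    return W
E
python3 - <<'E'
from h import *
for n in('scene','top'):
    p,d=shot(n,n+'0'); W=cloud(n,d); np.save(n+'0.npy',W)
    m=bot.camera_model(n); print(n,m['fx'],m['k1'],np.round(m['extrinsics'],2).tolist())
    for l in('tall_carton','short_carton','spot'):
        for r in bot.regions_of(l,n)[:4]:
            q=W[r['region']]; print(l,round(r['confidence'],2),np.round(r['box']),np.round(np.nanpercentile(q,[3,50,97],axis=0)).tolist())
E
```

```text
pics
scene 495.70281709572873 0.039078935672584005 [[-0.68, 0.59, -0.44, 1126.29], [0.74, 0.55, -0.39, 495.76], [0.01, -0.59, -0.81, 1089.99], [0.0, 0.0, 0.0, 1.0]]
tall_carton 0.76 [255. 158. 287. 207.] [[480.0, -251.0, 1.0], [537.0, -215.0, 91.0], [563.0, -198.0, 131.0]]
tall_carton 0.74 [294. 133. 319. 188.] [[352.0, -235.0, 6.0], [411.0, -203.0, 91.0], [434.0, -185.0, 131.0]]
tall_carton 0.59 [280. 206. 312. 260.] [[562.0, -73.0, 5.0], [616.0, -39.0, 98.0], [644.0, -25.0, 132.0]]
tall_carton 0.59 [219. 198. 258. 256.] [[666.0, -227.0, 5.0], [698.0, -167.0, 100.0], [714.0, -147.0, 132.0]]
short_carton 0.97 [357. 255. 389. 299.] [[513.0, 136.0, 2.0], [566.0, 164.0, 74.0], [591.0, 184.0, 80.0]]
spot 0.74 [274. 231. 369. 319.] [[506.0, -39.0, -3.0], [669.0, 72.0, 4.0], [708.0, 172.0, 27.0]]
top 512.9879426311803 -0.12384128441139865 [[-0.03, -0.99, 0.14, 436.78], [-1.0, 0.03, -0.01, 14.68], [0.0, -0.14, -0.99, 1233.71], [0.0, 0.0, 0.0, 1.0]]
tall_carton 0.95 [333. 210. 362. 258.] [[561.0, -80.0, 16.0], [597.0, -53.0, 129.0], [639.0, -29.0, 134.0]]
tall_carton 0.88 [405. 305. 443. 350.] [[352.0, -243.0, 17.0], [391.0, -211.0, 129.0], [430.0, -189.0, 133.0]]
tall_carton 0.7 [410. 246. 445. 286.] [[482.0, -255.0, 12.0], [518.0, -221.0, 128.0], [556.0, -203.0, 133.0]]
tall_carton 0.61 [382. 179. 430. 214.] [[659.0, -227.0, 2.0], [676.0, -186.0, 127.0], [709.0, -150.0, 133.0]]
short_carton 0.62 [243. 242. 272. 282.] [[508.0, 128.0, 2.0], [545.0, 152.0, 77.0], [586.0, 178.0, 82.0]]
spot 0.85 [249. 192. 359. 293.] [[490.0, -63.0, -3.0], [663.0, 66.0, 4.0], [708.0, 169.0, 27.0]]
spot 0.74 [293. 160. 320. 190.] [[731.0, 10.0, 13.0], [755.0, 37.0, 51.0], [785.0, 65.0, 55.0]]
spot 0.65 [334. 210. 365. 254.] [[561.0, -79.0, 22.0], [597.0, -53.0, 129.0], [637.0, -30.0, 134.0]]
```

```bash
python3 - <<'E'
from h import *
p=cv2.imread('pics/top0.png'); W=np.load('top0.npy')
cv2.imwrite('pics/crop0.png',cv2.resize(p[140:340,210:470],None,fx=3,fy=2.9,interpolation=cv2.INTER_CUBIC))
def rect(mask,box=None):
    u=np.zeros(mask.shape,bool); 
    l,t,r,b=box; u[t:b,l:r]=1
    q=W[mask&u][:,:2].astype(np.float32); return cv2.minAreaRect(q),len(q)
z=W[:,:,2]
print('tall',rect(abs(z-130)<5,(325,200,370,265)))
print('short',rect(abs(z-78)<4,(235,235,280,290)))
print('rail',rect(abs(z-25)<6,(250,185,345,212)))
g=cv2.cvtColor(p,cv2.COLOR_BGR2GRAY)
# everything standing near
m=((z>12)&(W[:,:,0]>300)).astype(np.uint8)
n,L,S,C=cv2.connectedComponentsWithStats(m)
for i in range(1,n):
    if S[i,4]>60:
        q=W[L==i]; print(S[i,:5],np.round(np.nanpercentile(q,[2,98],axis=0)).tolist())
E
```

```text
tall (((601.7667846679688, -56.07695770263672), (79.7793960571289, 45.29549026489258), 11.53993034362793), 737)
short (((549.1861572265625, 154.45159912109375), (80.38849639892578, 45.53177261352539), 10.142799377441406), 651)
rail (((701.811279296875, 69.79464721679688), (207.63165283203125, 64.8488540649414), 88.21005249023438), 374)
[ 359   91  132   76 8037] [[779.0, -396.0, 18.0], [937.0, -100.0, 93.0]]
[ 131   93   91   96 5685] [[753.0, 262.0, 22.0], [957.0, 452.0, 45.0]]
[ 523  158  117  109 7797] [[528.0, -711.0, 32.0], [741.0, -498.0, 134.0]]
[293 160  26  28 585] [[731.0, 10.0, 18.0], [785.0, 65.0, 56.0]]
[240 173  34  34 476] [[688.0, 120.0, 14.0], [765.0, 196.0, 29.0]]
[ 384  180   44   34 1165] [[659.0, -229.0, 18.0], [710.0, -150.0, 133.0]]
[251 200  86  30 571] [[634.0, -29.0, 14.0], [689.0, 167.0, 29.0]]
[ 142  209   45   45 1081] [[578.0, 325.0, 13.0], [677.0, 425.0, 52.0]]
[334 212  30  45 958] [[560.0, -81.0, 24.0], [640.0, -28.0, 134.0]]
[  20  219  100  138 8993] [[350.0, 501.0, 14.0], [657.0, 727.0, 62.0]]
[487 225  35  29 770] [[556.0, -452.0, 18.0], [612.0, -398.0, 88.0]]
[244 242  28  39 813] [[508.0, 127.0, 21.0], [588.0, 178.0, 82.0]]
[ 407  246   40   43 1094] [[480.0, -257.0, 19.0], [558.0, -201.0, 134.0]]
[349 270  28  27 589] [[464.0, -117.0, 31.0], [519.0, -61.0, 56.0]]
[250 298  27  27 580] [[407.0, 115.0, 31.0], [461.0, 170.0, 56.0]]
[ 405  306   40   42 1129] [[351.0, -245.0, 19.0], [432.0, -189.0, 134.0]]
[ 539  311   91   42 2194] [[320.0, -737.0, 15.0], [399.0, -514.0, 62.0]]
[532 315  40  44 166] [[302.0, -588.0, 12.0], [400.0, -498.0, 26.0]]
[ 256  368  120   76 7215] [[301.0, -36.0, 302.0], [333.0, 106.0, 698.0]]
```

View pics/scene0.png

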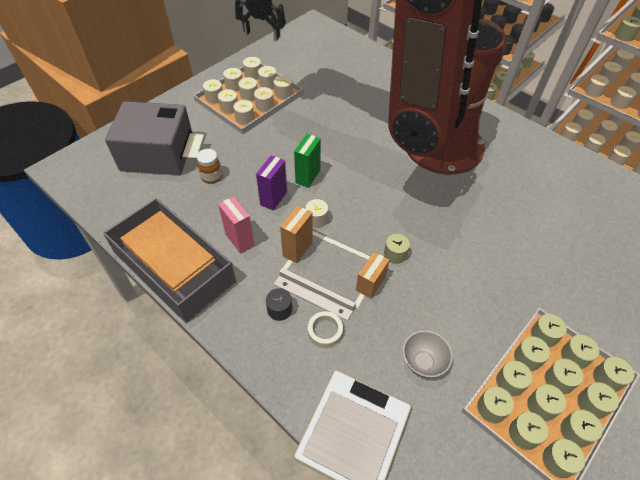

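View pics/top0.png

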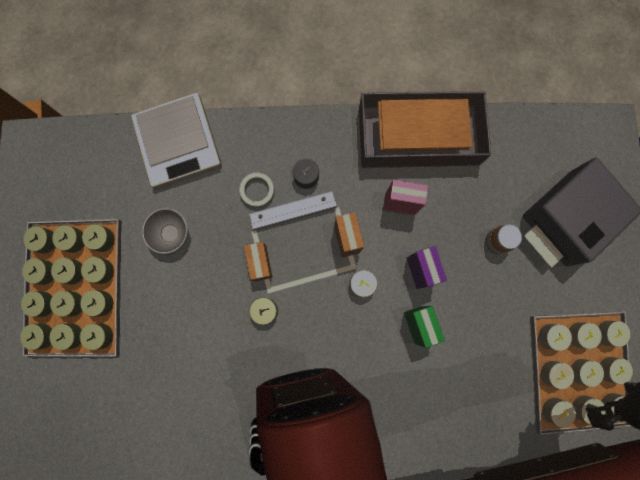

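View crop.

Candidates in the top view: brown tall (349,233), green (427,327), purple (430,267), pink (407,197), short brown (257,261). The description fits the brown one at (349,233), which stands on the end tape. I'll check it in a crop and fit the rail.

```bash
python3 - <<'E'
from h import *
p=cv2.imread('pics/top0.png'); W=np.load('top0.npy'); z=W[:,:,2]
hsv=cv2.cvtColor(p,cv2.COLOR_BGR2HSV)
# rail top pts
u=np.zeros(z.shape,bool); u[185:235,248:340]=1
q=W[u&(z>21)&(z<30)]; q=q[(q[:,1]>-40)&(q[:,1]<180)]
c,s,a=cv2.minAreaRect(q[:,:2].astype(np.float32)); print('railtop',c,s,a,len(q))
v=cv2.fitLine(q[:,:2].astype(np.float32),cv2.DIST_HUBER,0,.01,.01).ravel(); print(v)
X=-np.array(v[:2])*np.sign(v[1]); Y=np.array([-X[1],X[0]]);print('X',X,'Y',Y)
l=(q[:,:2]-v[2:])
print('across',np.percentile(l@Y,[1,5,50,95,99]),'along',np.percentile(l@X,[0,1,99,100]))
# tape
u[:]=0;u[205:300,240:372]=1
t=u&(abs(z)<6)&(hsv[:,:,2]>150)&(hsv[:,:,1]<70)
t2=W[t][:,:2]-v[2:]; sp=np.c_[t2@X,t2@Y]
for n,k in(('front',(sp[:,1]<-120)&(abs(sp[:,0])<75)),('end+',(sp[:,0]>85)&(sp[:,1]>-120)),('end-',(sp[:,0]<-85)&(sp[:,1]>-120))):
    print(n,k.sum(),np.median(sp[k],axis=0),np.percentile(sp[k],[10,90],axis=0).tolist())
for nm,h,b in(('tall',130,(325,200,370,265)),('short',78,(235,235,280,290))):
    m=np.zeros(z.shape,bool);m[b[1]:b[3],b[0]:b[2]]=1
    c,s,a=cv2.minAreaRect(W[m&(abs(z-h)<5)][:,:2].astype(np.float32)); print(nm,c,(np.array(c)-v[2:])@X,(np.array(c)-v[2:])@Y,a)
st=bot.get_state(); print(st['ee_rot'],st['opening'])
E
```

```text
railtop (680.6907958984375, 73.06517028808594) (212.62506103515625, 109.02763366699219) 87.10394287109375 640
[ 2.0828070e-01 -9.7806907e-01  6.6491150e+02  6.7386505e+01]
X [ 0.2082807  -0.97806907] Y [0.97806907 0.2082807 ]
across [-1.24228375e+01 -9.82822891e+00 -2.48465820e-02  6.43748255e+01
  7.81762895e+01] along [-107.23226826 -104.50338195   99.74351794  102.22649111]
front 180 [  -5.87349141 -160.23369493] [[-60.767942488350265, -163.7114919509989], [47.68340417390847, -156.75603309658246]]
end+ 13 [104.08532276 -17.26560957] [[102.45243267240772, -21.03610332416486], [106.49302054583389, -11.178911951262842]]
end- 74 [-100.33618469   12.28199216] [[-107.38129591681114, -35.66619043309563], [-91.02624191630645, 24.244875432792043]]
tall (601.7667846679688, -56.07695770263672) 107.60396875131028 -87.47494800530365 11.53993034362793
short (549.1861572265625, 154.45159912109375) -109.25903015505537 -95.0533985777306 10.142799377441406
[[ 9.18012246e-01  3.96552035e-01 -7.65422572e-06]
 [ 3.96552034e-01 -9.18012240e-01  1.09484213e-04]
 [ 3.63895146e-05 -1.03543147e-04 -9.99999994e-01]] 85.87512380375179
```

View pics/crop0.png

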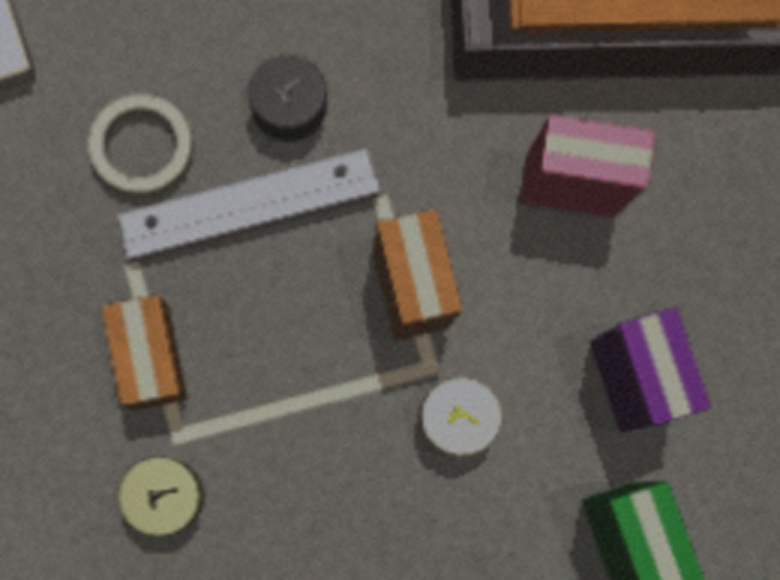

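The crop confirms it: the tall brown carton is at crop (418,265) on the +x end tape, and the short one is at (143,350). Spot origin is about (586,52), with X ≈ (0.208,-0.978). I'll move beyond the outer broad side with the fingers shut.

>>> {"fn": "play_rows", "kwargs": {
  "plan": "378 425 20 -0.2 1; 378 425 20 -0.2 1; 378 425 20 -0.2 1; 378 425 20 -0.2 1; 378 425 20 -0.2 1; 378 425 20 -0.2 1; 378 425 20 -0.2 1; 378 425 20 -0.2 1; 378 425 20 -0.2 1; 378 425 20 -0.2 1",
  "squeeze": 40
}}

```text
clock: 1.4
tcp_pos: [571.1, -175.8, 211.1]
ee_rot: [[0.978, 0.206, 0.0], [0.206, -0.978, -0.0], [0.0, 0.001, -1.0]]
wrist_force: [0.2, -1.3, 0.4]
opening: -0.2
grip_force: 0.0
```

```bash
python3 - <<'E'
from h import *
p=cv2.imread('pics/top0.png'); W=np.load('top0.npy'); z=W[:,:,2]
hsv=cv2.cvtColor(p,cv2.COLOR_BGR2HSV)
X=np.array([.2083,-.9781]);Y=np.array([.9781,.2083]);O=np.array([586.4,52.2])
sp=np.stack([(W[:,:,:2]-O)@X,(W[:,:,:2]-O)@Y],-1)
f=(abs(z)<8)&(hsv[:,:,2]>130)&(hsv[:,:,1]<60)&(abs(sp[:,:,0])<90)&(abs(sp[:,:,1]+80)<12)
print('front',f.sum(),cv2.fitLine(sp[f].astype(np.float32),cv2.DIST_HUBER,0,.01,.01).ravel())
r=(z>21)&(z<30)&(abs(sp[:,:,0])<115)&(sp[:,:,1]>60)&(sp[:,:,1]<88)
print('rail',r.sum(),cv2.fitLine(sp[r].astype(np.float32),cv2.DIST_HUBER,0,.01,.01).ravel(),cv2.minAreaRect(sp[r].astype(np.float32)))
t=(z>125)&(z<135)&(abs(sp[:,:,0]-109)<40)&(abs(sp[:,:,1]+8)<60)
print('tall',cv2.minAreaRect(sp[t].astype(np.float32)))
E
```

```text
front 313 [ 9.9933255e-01  3.6529999e-02 -1.1403777e+01 -8.0260445e+01]
rail 477 [ 9.9930638e-01  3.7239015e-02 -6.5320569e-01  7.7635086e+01] ((-1.0041580200195312, 77.73516845703125), (209.45811462402344, 14.854710578918457), 2.1326496601104736)
tall ((109.1065902709961, -7.523929595947266), (79.78213500976562, 45.29703903198242), 89.5176010131836)
```

>>> {"fn": "play_rows", "kwargs": {
  "plan": "40 52 0 0.038 1; 40 52 0 0.038 1; 40 52 0 0.038 1; 40 52 0 0.038 1"
}}

```text
clock: 1.8
tcp_pos: [609.6, -126.0, 210.6]
ee_rot: [[0.97, 0.243, -0.001], [0.243, -0.97, -0.0], [-0.001, 0.0, -1.0]]
wrist_force: [-0.5, -0.3, 0.9]
opening: -0.2
grip_force: 0.0
```

>>> {"fn": "play_rows", "kwargs": {
  "plan": "4 4 -40 0 1; 4 4 -80 0 1; 4 4 -97 0 1; 4 4 -97 0 1; 4 4 -97 0 1"
}}

```text
clock: 2.3
tcp_pos: [613.6, -122.9, 114.8]
ee_rot: [[0.97, 0.242, 0.0], [0.242, -0.97, -0.0], [0.0, 0.001, -1.0]]
wrist_force: [0.3, -0.4, 0.3]
opening: 0.0
grip_force: 0.0
```

```bash
python3 - <<'E'
from h import *
shot('scene','s1'); p=cv2.imread('pics/s1.png')
cv2.imwrite('pics/s1c.png',cv2.resize(p[120:330,190:430],None,fx=2.5,fy=2.5))
E
```

```text
(no output)
```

View pics/s1c.png

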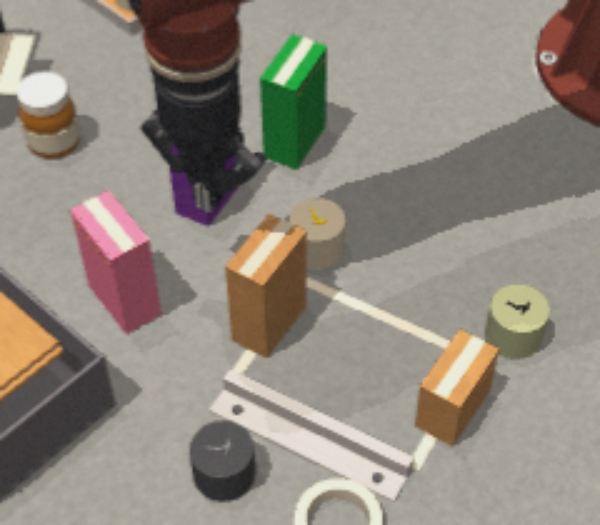

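The crop shows the shut fingers at (205,195), clear of the tall carton's outer face at (268,245). Next is the slow push.

>>> {"fn": "play_rows", "kwargs": {
  "plan": "-2 10 0 0 1; -4 20 0 0 1; -5 25 0 0 1; -6 29 0 0 1; -7 33 0 0 1; -8 37 0 0 1; -8 41 0 0 1; -9 45 0 0 1; -10 49 0 0 1; -11 53 0 0 1"
}}

```text
clock: 3.35
tcp_pos: [602.8, -68.3, 113.8]
ee_rot: [[0.97, 0.243, -0.0], [0.243, -0.97, -0.0], [-0.0, 0.0, -1.0]]
wrist_force: [-0.7, -0.5, -0.1]
opening: -0.1
grip_force: 0.0
```

>>> {"fn": "play_rows", "kwargs": {
  "plan": "-1 4 0 0 1; -2 8 0 0 1; -2 12 0 0 1; -3 16 0 0 1; -4 20 0 0 1"
}}

```text
clock: 3.85
tcp_pos: [598.9, -48.3, 113.8]
ee_rot: [[0.97, 0.243, -0.0], [0.243, -0.97, -0.0], [-0.0, 0.0, -1.0]]
wrist_force: [-0.7, 0.0, -0.9]
opening: -0.1
grip_force: 0.0
```

```bash
python3 - <<'E'
from h import *
shot('scene','s2'); p=cv2.imread('pics/s2.png')
cv2.imwrite('pics/s2c.png',cv2.resize(p[120:330,190:430],None,fx=2.5,fy=2.5))
E
```

```text
(no output)
```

View pics/s2c.png

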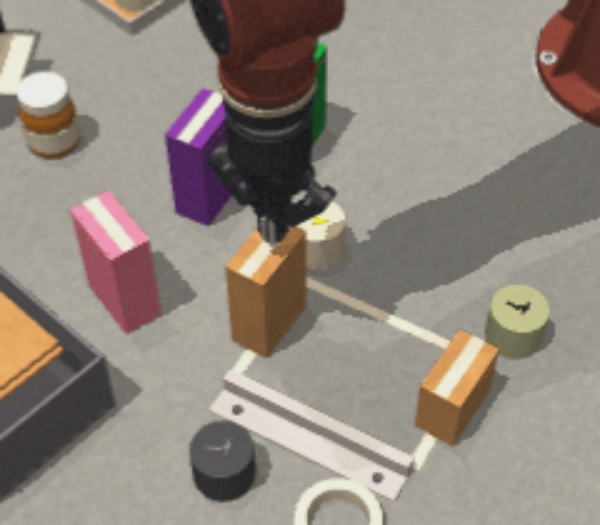

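```bash
python3 - <<'E'
from h import *
s=bot.get_state(); print(s['tcp_pos'],s['opening'],s['wrist_force'])
for n in('scene','top'):
    p,d=shot(n,n+'3'); W=cloud(n,d); np.save(n+'3.npy',W)
    m=bot.camera_model(n);E=np.linalg.inv(np.array(m['extrinsics']))
    for P in([*s['tcp_pos']],[602,-56,130],[606,-78,130]):
        c=E[:3,:3]@np.array(P)+E[:3,3]; x,y=c[0]/c[2],c[1]/c[2]; k=1+m['k1']*(x*x+y*y)
        print(n,np.round(P),round(m['fx']*x*k+m['cx'],1),round(m['fy']*y*k+m['cy'],1))
    q=W[(abs(W[:,:,0]-600)<60)&(abs(W[:,:,1]+60)<60)&(W[:,:,2]>100)]
    h=np.histogram(q[:,2],bins=range(100,320,10)); print(h[0])
    t=(abs(W[:,:,2]-130)<6)&(abs(W[:,:,0]-602)<70)&(abs(W[:,:,1]+56)<60); print(cv2.minAreaRect(W[t][:,:2].astype(np.float32)) if t.sum()>5 else 0)
p=cv2.imread('pics/scene3.png');cv2.imwrite('pics/s3c.png',cv2.resize(p[170:280,240:350],None,fx=5,fy=5,interpolation=cv2.INTER_CUBIC))
E
```

```text
[598.71320869 -47.66757953 113.78448839] 0.023513227016905624 [ 0.00468227  1.09724114 -0.70607728]
scene [599. -48. 114.] 298.9 223.6
scene [602 -56 130] 295.4 218.5
scene [606 -78 130] 287.9 214.6
[ 80  78 312 102   0   9  34  33  25  37 108  64  87  93 127  88  45  24
  90  97 108]
((601.607421875, -53.454715728759766), (83.64555358886719, 47.04281234741211), 10.899420738220215)
top [599. -48. 114.] 345.0 233.6
top [602 -56 130] 349.2 230.9
top [606 -78 130] 359.2 228.9
[0 0 0 0 0 0 0 0 0 0 0 0 0 0 0 0 0 0 0 0 0]
0
```

View pics/s3c.png

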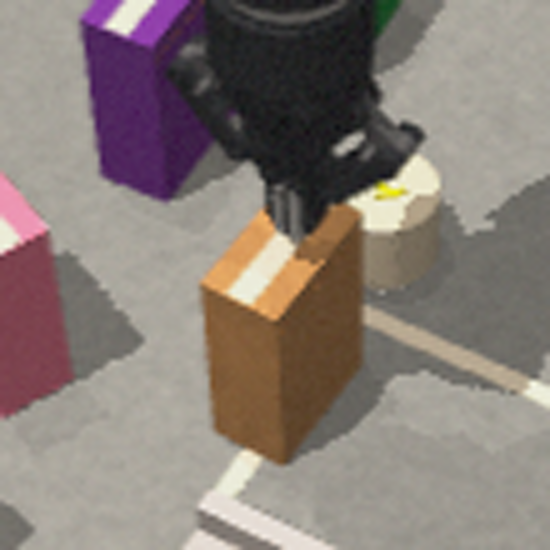

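The fingertips at crop (300,238) are above the carton top, so they passed over it and nothing moved. The real tip must sit higher than the reported TCP. I'll back off and measure the offset.

>>> {"fn": "play_rows", "kwargs": {
  "plan": "0 0 20 0 1; 5 -25 20 0 1; 12 -60 20 0 1; 15 -75 20 0 1; 15 -75 20 0 1; 15 -75 20 0 1"
}}

```text
clock: 4.6
tcp_pos: [613.7, -123.3, 133.5]
ee_rot: [[0.97, 0.243, -0.001], [0.243, -0.97, 0.001], [-0.0, -0.001, -1.0]]
wrist_force: [-0.4, 0.3, -0.9]
opening: -0.1
grip_force: 0.0
```

```bash
python3 - <<'E'
from h import *
s=bot.get_state(); T=np.array(s['tcp_pos']);print(T)
p,d=shot('scene','s4');W=cloud('scene',d)
q=W[(abs(W[:,:,0]-T[0])<60)&(abs(W[:,:,1]-T[1])<25)&(W[:,:,2]>60)]
q=q[np.argsort(q[:,2])]; print(np.round(q[:40:2]-T).tolist())
m=bot.camera_model('scene');E=np.linalg.inv(np.array(m['extrinsics']))
for dz in(0,10,20,30):
    c=E[:3,:3]@(T+[0,0,dz])+E[:3,3];x,y=c[:2]/c[2];k=1+m['k1']*(x*x+y*y);u,v=m['fx']*x*k+m['cx'],m['fy']*y*k+m['cy'];print(dz,u,v)
    cv2.circle(p,(round(u),round(v)),0,(255,0,0) if dz==0 else (0,255,255),-1)
cv2.imwrite('pics/s4c.png',cv2.resize(p[150:260,230:340],None,fx=5,fy=5,interpolation=cv2.INTER_NEAREST)[:,:,::-1])
E
```

```text
[ 613.669326   -123.27518634  133.54274983]
[[59.0, -23.0, -69.0], [58.0, -24.0, -49.0], [59.0, -25.0, -29.0], [58.0, -24.0, -20.0], [60.0, -24.0, -7.0], [10.0, -0.0, 38.0], [7.0, 12.0, 41.0], [2.0, 14.0, 43.0], [11.0, 6.0, 44.0], [13.0, 0.0, 44.0], [5.0, 10.0, 46.0], [8.0, 3.0, 47.0], [1.0, 16.0, 47.0], [12.0, 0.0, 48.0], [10.0, 8.0, 48.0], [9.0, -3.0, 49.0], [12.0, 3.0, 50.0], [11.0, -0.0, 50.0], [6.0, 11.0, 51.0], [9.0, 8.0, 51.0]]
0 272.8566414810761 205.8075730450234
10 272.59266613227743 203.22554064819178
20 272.3250940311116 200.6092918537994
30 272.0538494647788 197.95812446117333
```

View pics/s4c.png

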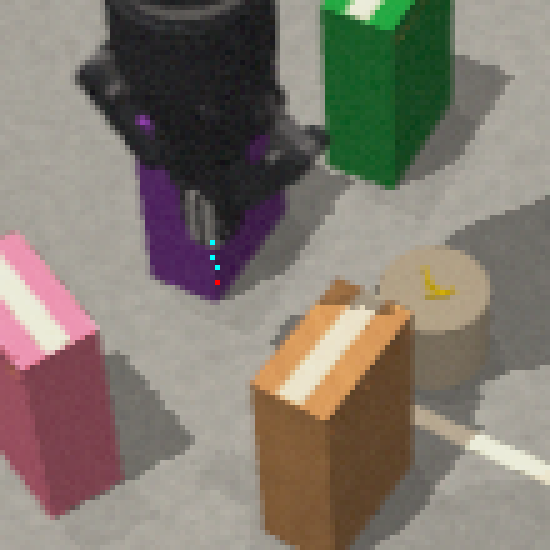

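The rendered tip ends level with the +30 dot at crop (212,242), and depth agrees, so the shut fingers end about 35 mm above the reported TCP. I'll compensate by lowering and pushing again.

>>> {"fn": "play_rows", "kwargs": {
  "plan": "0 0 -40 0 1; -2 10 -58 0 1; -3 14 -58 0 1; -4 18 -58 0 1; -4 22 -58 0 1; -5 26 -58 0 1; -6 30 -58 0 1; -7 34 -58 0 1; -8 38 -58 0 1; -8 42 -58 0 1"
}}

```text
clock: 5.65
tcp_pos: [605.9, -81.4, 76.0]
ee_rot: [[0.97, 0.243, 0.0], [0.243, -0.97, -0.0], [0.0, 0.0, -1.0]]
wrist_force: [-0.1, 0.1, 0.7]
opening: -0.2
grip_force: 0.4
```

```bash
cat > w.py <<'E'
from h import *
s=bot.get_state(); T=np.array(s['tcp_pos']);print(T,np.round(s['wrist_force'],1))
p,d=shot('scene');W=cloud('scene',d)
hsv=cv2.cvtColor(p,cv2.COLOR_RGB2HSV)
k=(hsv[:,:,0]>8)&(hsv[:,:,0]<20)&(hsv[:,:,1]>120)&(abs(W[:,:,0]-600)<110)&(abs(W[:,:,1]+20)<100)
q=W[k];print('brown',k.sum(),np.round(np.nanpercentile(q,[2,50,98],axis=0)).tolist())
t=q[q[:,2]>q[:,2].max()-8];print(cv2.minAreaRect(t[:,:2].astype(np.float32)),np.percentile(t[:,2],[5,95]))
b=(hsv[:,:,2]<90)&(abs(W[:,:,0]-T[0])<25)&(abs(W[:,:,1]-T[1])<25)&(W[:,:,2]>60)
f=W[b];f=f[np.argsort(f[:,2])];print('finger low',np.round(f[:12:3]).tolist())
E
python3 w.py
```

```text
[605.90493996 -81.44310919  75.98300013] [-0.1  0.1  0.7]
brown 1086 [[557.0, -62.0, 10.0], [623.0, -31.0, 101.0], [644.0, -12.0, 555.0]]
((566.3914794921875, -36.01555633544922), (107.55493927001953, 56.519657135009766), 29.671316146850586) [599.20527473 602.63799067]
finger low [[616.0, -76.0, 120.0], [615.0, -76.0, 123.0], [613.0, -71.0, 125.0], [609.0, -68.0, 127.0]]
```

>>> {"fn": "play_rows", "kwargs": {
  "plan": "-1 4 0 0 1; -2 8 0 0 1; -2 12 0 0 1; -3 16 0 0 1; -4 20 0 0 1"
}}

```text
clock: 6.2
tcp_pos: [601.8, -61.1, 75.7]
ee_rot: [[0.97, 0.243, -0.0], [0.243, -0.97, 0.0], [-0.0, -0.0, -1.0]]
wrist_force: [0.5, -0.3, -0.3]
opening: 0.2
grip_force: 0.1
```

```bash
sed -i 's/(abs(W\[:,:,1\]+20)<100)/(abs(W[:,:,1]+20)<100)\&(W[:,:,2]<150)/' w.py; echo "cv2.imwrite('pics/s5c.png',cv2.resize(p[150:270,230:350],None,fx=4,fy=4)[:,:,::-1])">>w.py; python3 w.py
```

```text
[601.83310959 -61.14296516  75.73985444] [ 0.5 -0.3 -0.3]
brown 787 [[561.0, -54.0, 13.0], [631.0, -21.0, 105.0], [642.0, 4.0, 137.0]]
((605.6392822265625, -33.2042236328125), (68.70864868164062, 16.577896118164062), 14.653483390808105) [132.4316182  137.51324073]
finger low [[611.0, -56.0, 121.0], [612.0, -59.0, 123.0], [611.0, -69.0, 125.0], [594.0, -49.0, 127.0]]
```

View pics/s5c.png

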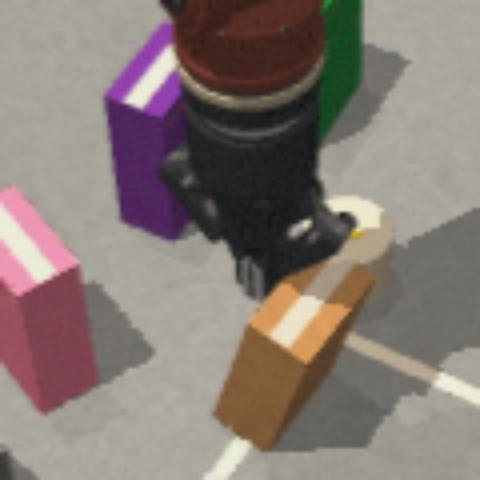

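The carton is tilting (its top edge has reached crop (300,350)), about 12–15° over. I'll keep pushing slowly.

>>> {"fn": "play_rows", "kwargs": {
  "plan": "-1 4 0 0 1; -2 8 0 0 1; -2 12 0 0 1; -3 16 0 0 1; -4 20 0 0 1; -5 24 0 0 1; -5 24 0 0 1; -5 24 0 0 1; -5 24 0 0 1; -5 24 0 0 1"
}}

```text
clock: 7.25
tcp_pos: [596.9, -37.8, 75.8]
ee_rot: [[0.97, 0.243, -0.0], [0.243, -0.97, -0.0], [-0.0, 0.0, -1.0]]
wrist_force: [-0.6, -0.4, 0.5]
opening: 0.2
grip_force: 0.0
```

```bash
python3 w.py
```

```text
[596.93915463 -37.75633116  75.76518104] [-0.6 -0.4  0.5]
brown 1353 [[545.0, -24.0, 7.0], [596.0, 29.0, 43.0], [632.0, 78.0, 48.0]]
((585.686279296875, 30.282833099365234), (81.08062744140625, 114.89173126220703), 12.933557510375977) [42.91439036 47.71854393]
finger low [[606.0, -37.0, 116.0], [606.0, -36.0, 121.0], [599.0, -26.0, 124.0], [606.0, -44.0, 126.0]]
```

The carton is down flat (top at z≈45). I'll raise the hand, open it and move over to the robot side of the carton.

>>> {"fn": "play_rows", "kwargs": {
  "plan": "0 0 45 0 1; 0 0 70 0 0; -40 20 70 0 -1; -88 45 70 0 -1; -110 45 70 0 -1; -110 45 70 0 -1; -110 45 70 0 -1; -110 45 70 0 -1; -110 45 70 0 -1"
}}

```text
clock: 8.2
tcp_pos: [487.6, 7.1, 145.7]
ee_rot: [[0.97, 0.243, -0.0], [0.243, -0.97, -0.0], [-0.0, 0.0, -1.0]]
wrist_force: [0.3, 0.4, -0.1]
opening: 85.1
grip_force: 0.0
```

```bash
cat > m.py <<'E'
from h import *
import sys
s=bot.get_state(); T=np.array(s['tcp_pos']);print(T,s['opening'],np.round(s['wrist_force'],1))
X=np.array([.2444,-.9704]);Y=np.array([.9704,.2444]);O=np.array([586.2,53.2])
for n in('top','scene'):
    p,d=shot(n,n+sys.argv[1]);W=cloud(n,d)
    hsv=cv2.cvtColor(p,cv2.COLOR_RGB2HSV);sp=np.stack([(W[:,:,:2]-O)@X,(W[:,:,:2]-O)@Y],-1)
    t=(abs(W[:,:,2]-45)<5)&(sp[:,:,0]>-80)&(abs(sp[:,:,0])<130)&(sp[:,:,1]>-80)&(sp[:,:,1]<90)&(hsv[:,:,1]>60)
    q=sp[t].astype(np.float32); print(n,'carton spot rect',len(q),cv2.minAreaRect(q) if len(q) else 0)
    if len(q): print(np.percentile(q,[1,99],axis=0).round(1).tolist())
    r=(abs(W[:,:,2]-25)<5)&(abs(sp[:,:,0])<100)&(abs(sp[:,:,1]-77)<9)&(hsv[:,:,1]<60);print('rail across',np.percentile(sp[r][:,1],[2,50,98]).round(1) if r.sum() else 0)
    st=(abs(W[:,:,2]-78)<4)&(abs(sp[:,:,0]+110)<45)&(abs(sp[:,:,1]+15)<60)&(hsv[:,:,1]>40)
    if st.sum(): print('short',st.sum(),np.median(W[st],axis=0).round(1))
    R=(W-T);a=(R[:,:,:2]@X);b=(R[:,:,:2]@Y)
    for lo,hi in((-75,-35),(-15,15),(35,75)):
        f=(a>lo)&(a<hi)&(abs(b)<22)&(W[:,:,2]>55);zz=np.sort(R[f][:,2]);print('finger',lo,f.sum(),np.round(zz[:6],0))
E
python3 m.py 6
```

```text
[487.55261547   7.07840872 145.69013173] 85.13066040796055 [ 0.3  0.4 -0.1]
top carton spot rect 17 ((17.76580047607422, 30.62380599975586), (129.0924530029297, 13.736302375793457), 2.4380345344543457)
[[-46.4, 21.4], [82.3, 34.8]]
rail across [70.4 77.5 84.6]
short 598 [546.9 153.7  77.7]
finger -75 907 [492. 494. 494. 498. 498. 501.]
finger -15 1082 [520. 520. 521. 521. 521. 521.]
finger 35 756 [491. 494. 496. 496. 498. 498.]
scene carton spot rect 1320 ((14.670940399169922, -6.362541198730469), (82.46409606933594, 131.34881591796875), 87.65052795410156)
[[-49.8, -46.4], [78.6, 34.3]]
rail across [70.4 78.9 85.7]
short 389 [549.1 159.2  77.2]
finger -75 2894 [53. 54. 54. 55. 55. 56.]
finger -15 112 [108. 109. 109. 110. 112. 113.]
finger 35 531 [-90.  49.  50.  53.  53.  54.]
```

View pics/scene6.png

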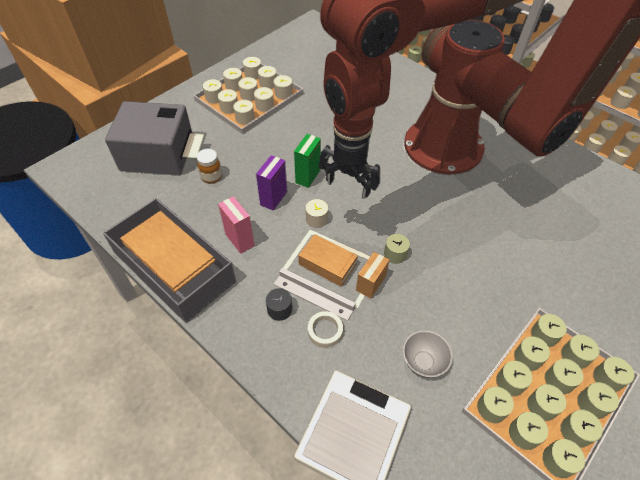

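The carton lies flat in the tape at pixel (328,258), centred at spot (16,-6). The tool reads 35 mm low overall (open tips at TCP+50, palm at TCP+108). I'll descend next to its near long side.

>>> {"fn": "play_rows", "kwargs": {
  "plan": "27 11 -45 0 -1; 27 11 -90 0 -1; 27 11 -125 0 -1; 27 11 -140 0 -1; 27 11 -150 0 -1; 27 11 -160 0 -1; 27 11 -166 0 -1; 27 11 -172 0 -1; 27 11 -172 0 -1"
}}

```text
clock: 9.2
tcp_pos: [514.0, 18.3, -26.2]
ee_rot: [[0.97, 0.243, 0.0], [0.243, -0.97, -0.0], [0.0, 0.0, -1.0]]
wrist_force: [-1.2, 0.6, -0.2]
opening: 85.5
grip_force: 0.0
```

```bash
sed -i 's/W\[:,:,2\]>55/W[:,:,2]>8/' m.py; python3 m.py 7
```

```text
[514.00282779  18.33115642 -26.24453249] 85.54323104042655 [-1.2  0.6 -0.2]
top carton spot rect 46 ((18.530616760253906, 26.56253433227539), (12.789050102233887, 129.7503662109375), 87.23714447021484)
[[-46.0, 18.0], [83.0, 34.7]]
rail across [70.5 77.3 84.6]
short 601 [546.5 152.1  77.9]
finger -75 499 [504. 505. 505. 511. 511. 513.]
finger -15 626 [520. 520. 520. 521. 521. 522.]
finger 35 446 [448. 454. 468. 475. 483. 489.]
scene carton spot rect 1316 ((14.151168823242188, -6.516735076904297), (83.64714813232422, 131.3155975341797), 87.74333190917969)
[[-49.9, -47.1], [77.9, 34.5]]
rail across [70.9 78.8 85.4]
short 380 [549.1 159.5  77.3]
finger -75 2164 [50. 51. 57. 57. 59. 59.]
finger -15 298 [110. 111. 112. 113. 113. 113.]
finger 35 536 [50. 53. 54. 55. 55. 57.]
```

>>> {"fn": "play_rows", "kwargs": {
  "plan": "0 0 -8 0 -1; 8 2 -8 0 -1; 14 4 -8 0 -1; 18 5 -8 0 -1; 22 6 -8 0 -1; 26 7 -8 0 -1; 30 8 -8 0 -1; 34 9 -8 0 -1; 37 9 -8 0 -1; 40 10 -8 0 -1"
}}

```text
clock: 10.3
tcp_pos: [553.5, 28.5, -34.3]
ee_rot: [[0.97, 0.243, -0.002], [0.243, -0.97, -0.0], [-0.002, -0.0, -1.0]]
wrist_force: [-5.1, -2.0, 3.2]
opening: 85.3
grip_force: 2.8
```

```bash
python3 m.py 8|grep -v finger
```

```text
[553.45458975  28.52307309 -34.25022188] 85.32767448770954 [-5.1 -2.   3.2]
top carton spot rect 0 0
rail across [70.5 78.5 84.8]
short 590 [551.1 155.9  78.1]
scene carton spot rect 1363 ((13.128860473632812, 15.809110641479492), (83.96858215332031, 131.13426208496094), 89.12432861328125)
[[-51.2, -24.0], [76.6, 55.5]]
rail across [71.  78.8 85.5]
short 383 [550.8 159.1  77.2]
```

>>> {"fn": "play_rows", "kwargs": {
  "plan": "3 1 0 0 -1; 6 1.5 0 0 -1; 8 2 0 0 -1; 10 2.5 0 0 -1; 12 3 0 0 -1; 13 3.3 0 0 -1; 14 3.5 0 0 -1"
}}

```text
clock: 11.1
tcp_pos: [567.6, 32.0, -34.3]
ee_rot: [[0.97, 0.243, -0.001], [0.243, -0.97, -0.0], [-0.001, -0.0, -1.0]]
wrist_force: [-5.1, -1.0, 2.5]
opening: 85.2
grip_force: 2.7
```

```bash
python3 m.py 9|grep -v finger
```

```text
[567.61488352  32.02200012 -34.29589934] 85.16580918217916 [-5.1 -1.   2.5]
top carton spot rect 0 0
rail across [70.4 78.  85. ]
short 514 [552.5 158.6  77.7]
scene carton spot rect 1386 ((13.518451690673828, 29.576454162597656), (131.60818481445312, 84.22652435302734), 0.006932993419468403)
[[-51.2, -10.9], [76.8, 69.4]]
rail across [71.1 78.9 85.6]
short 373 [551.9 159.3  77.3]
```

>>> {"fn": "play_rows", "kwargs": {
  "plan": "0.5 0.1 0 0 -1; 1 0.25 0 0 -1; 1.5 0.4 0 0 -1; 2 0.5 0 0 -1; 2 0.5 0 0 -1"
}}

```text
clock: 11.7
tcp_pos: [569.9, 32.5, -34.3]
ee_rot: [[0.97, 0.243, -0.0], [0.243, -0.97, 0.0], [-0.0, -0.0, -1.0]]
wrist_force: [-3.9, -1.2, 0.8]
opening: 85.4
grip_force: 2.2
```

>>> {"fn": "play_rows", "kwargs": {
  "plan": "0.5 0.1 0 0 -1; 1 0.25 0 0 -1; 1.5 0.4 0 0 -1; 1.5 0.4 0 0 -1"
}}

```text
clock: 12.1
tcp_pos: [569.7, 32.5, -34.3]
ee_rot: [[0.97, 0.243, -0.003], [0.243, -0.97, -0.001], [-0.004, 0.0, -1.0]]
wrist_force: [-14.6, -4.2, 9.5]
opening: 85.2
grip_force: 7.2
```

Force has risen and the TCP has stopped, so the carton is on the rail. One more small press to seat it square, then retreat.

>>> {"fn": "play_rows", "kwargs": {
  "plan": "0.5 0.1 0 0 -1; 1 0.2 0 0 -1; 1 0.2 0 0 -1"
}}

```text
clock: 12.4
tcp_pos: [569.6, 32.5, -34.3]
ee_rot: [[0.97, 0.243, -0.005], [0.243, -0.97, -0.001], [-0.006, 0.0, -1.0]]
wrist_force: [-20.4, -5.2, 13.7]
opening: 85.6
grip_force: 10.5
```

>>> {"fn": "play_rows", "kwargs": {
  "plan": "-5 -1 0 0 -1; -20 -5 0 0 -1; -35 -9 10 0 -1; -45 -11 55 0 -1; -50 -12 105 0 -1; -60 -14 155 0 -1; -100 -34 180 0 -1; -140 -60 180 0 -1; -140 -60 180 0 -1; -140 -60 180 0 -1"
}}

```text
clock: 13.4
tcp_pos: [433.1, -27.7, 146.5]
ee_rot: [[0.97, 0.242, 0.003], [0.242, -0.97, -0.001], [0.003, 0.002, -1.0]]
wrist_force: [0.1, 0.6, -0.4]
opening: 85.6
grip_force: 0.0
```

```bash
python3 m.py 10|grep -v finger; python3 - <<'E'
import cv2
p=cv2.imread('pics/scene10.png');cv2.imwrite('pics/fin.png',cv2.resize(p[150:350,200:440],None,fx=3,fy=3,interpolation=cv2.INTER_CUBIC))
E
```

```text
[433.12935905 -27.65851524 146.50508185] 85.60127445235192 [ 0.1  0.6 -0.4]
top carton spot rect 1781 ((15.243541717529297, 30.146120071411133), (129.97381591796875, 79.5609359741211), 0.05187366530299187)
[[-48.2, -8.9], [78.8, 68.8]]
rail across [71.1 78.8 84.7]
short 507 [547.1 156.3  77.7]
scene carton spot rect 1382 ((13.6163330078125, 31.787046432495117), (130.6465606689453, 83.53852844238281), 0.034298308193683624)
[[-50.7, -8.6], [76.6, 71.5]]
rail across [71.2 78.9 85.6]
short 373 [552.3 160.7  77.6]
```

View pics/fin.png

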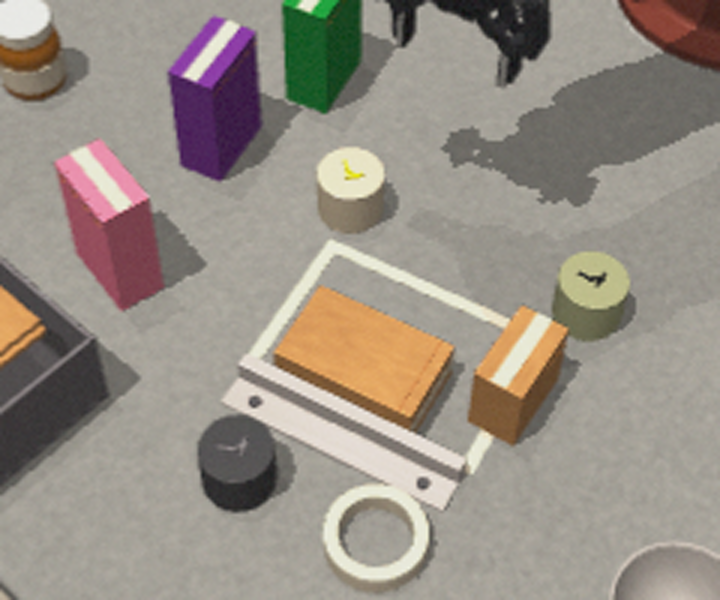

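```bash
python3 - <<'E'
from h import *
p,d=shot('top');W=cloud('top',d);z=W[:,:,2];m=np.zeros(z.shape,bool);m[235:290,235:280]=1
print(cv2.minAreaRect(W[m&(abs(z-78)<4)][:,:2].astype(np.float32)))
a=cv2.imread('pics/scene0.png');b=cv2.imread('pics/scene10.png')
print(cv2.absdiff(a,b)[245:305,355:395].mean(), cv2.absdiff(a,b)[300:360,355:395].mean())
E
```

```text
((549.06494140625, 154.11355590820312), (79.62297058105469, 45.147850036621094), 10.109518051147461)
4.155277777777778 4.240833333333334
```

The short carton hasn't moved and the hand is clear, so I'm handing the job in.

```bash
python3 -c "
from station import bot
print(bot.finish_job())"
```

```text
the job is handed in; nothing more can be done
None
```

The tall brown carton is lying flat on a broad side, flush against the rail and inside the tape at both ends; the short carton has not moved, the hand is off everything, and the job is handed in at about 13.5 s, with no verdict returned.

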